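# Lock the cam coupling onto the rinse tank

## Task

Set the aluminium coupling with the two yellow cam arms over the grooved adaptor on top of the blue tank and push it down, against its stiff rubber seal, until it bottoms, fully home. Then swing its two yellow arms all the way down, one after the other, never forcing or hammering anything, and let go. Leave the other things on the bench where they are.

Things in the scene. Friction and masses are not known exactly. Their poses are not given: they have to be found in the camera images.
- coupling_grip (a point): Loose aluminium coupling, about 0.5 kg, starts upright, mouth down. Point: centre of the dark square plug on top, 24 x 24 mm, 36 mm tall, 66 mm above the mouth. Below it a cup 60 mm across, 48 mm tall; bore 46 mm across, 40 mm deep. z up along the axis, x and y square to the plug's flats; the yellow arms are on the +y and -y sides: grip the plug across x, clear of the arms.
- coupling_mouth (a point): Centre of the coupling's open lower end (same axes, 66 mm below coupling_grip). Fully home, the bore's end rests on the adaptor's flat top, so this point is 40 mm below that top. Pressing it on that top with more than 45 N damages it.
- adaptor_base (a point): On the fixed blue tank (260 x 200 mm, any yaw): middle of its top face, 110 mm above the bench, on the axis of the upright round aluminium adaptor, z up. The adaptor is screwed in to a depth that differs each time and is not measured: its flat top stands 70 to 100 mm above this point. It is 44 mm across (1 mm play each side in the bore), tapering to 36 mm over the top 6 mm.
- tank: The tank (origin under its middle). (adaptor_seat, in any rules, is the axis point 40 mm below the adaptor's top.) The adaptor has a groove 34 mm across, 17 to 35 mm below its top, and a black rubber ring whose top starts 28 to 32 mm below its top. The coupling's mouth pushes the ring down to 40 mm below, against a steady 6 to 9 N; both stay where left. The hard stop is felt only when fully home, as a steep rise (some 10 N per mm) over that.
- cam_left_tip (a point): Free end of the yellow arm on the coupling's +y side: a flat lever 16 mm wide (22 at its end), 5 mm thick, 57 mm from hinge to end; this point is 55 mm out. The hinge lies along the coupling's x, 31.5 mm from its axis, 18 mm above the mouth.
- cam_right_tip (a point): Free end of the other yellow arm, on the coupling's -y side: the mirror image.
- cam_left (a joint): The +y arm, rad: 0 = up and outwards, 40 degrees above level (starts at 0 to 0.3); swings down to a hard stop at 1.50 (46 degrees below level) = closed, nose in the groove. Stiff hinge, 0.12 N m: 3 N at the end, 4 to 6 N half-way along; stays put. Forcing it at the stop tips the coupling. With the coupling not home the nose meets the adaptor and jams. Over 30 N bends it.
- cam_right (a joint): The same for the -y arm.
- plain_cap: Bystander: red plastic push-on cap without arms, 62 mm across, 55 mm tall; origin at its underside.
- jar: Bystander: small amber glass jar, 60 mm across, 85 mm tall; origin at its underside.
- beaker: Bystander: empty clear glass beaker, 68 mm across, 90 mm tall; origin at its underside.
- beaker_small: Bystander: empty green glass beaker, 52 mm across, 65 mm tall; origin at its underside.
- wash_bottle: Bystander: white plastic bottle with a red cap, 66 mm across, 170 mm tall; origin at its underside.
- wrench: Bystander: steel wrench, 180 mm long, lying flat.
- mortar: Bystander: white ceramic bowl, 90 mm across, 50 mm tall; origin at its underside.

How it is judged:
On the way, in this order (a step that is already met when the one before it is completed fails the run):
1. the coupling is fully home on the adaptor, both arms still up (z of coupling_mouth in the frame of adaptor_seat between -0.003 and 0.002 m and horizontal distance between coupling_mouth and adaptor_seat below 0.004 m and angle between coupling_mouth's own z axis and vertical below 0.07 rad and value of joint each of cam_left, cam_right below 0.45 rad), for 0.1 s.
2. one arm is all the way down, the other still up (z of coupling_mouth in the frame of adaptor_seat between -0.003 and 0.002 m and horizontal distance between coupling_mouth and adaptor_seat below 0.004 m and angle between coupling_mouth's own z axis and vertical below 0.07 rad and ((value of joint cam_left above 1.33 rad and value of joint cam_right below 0.7 rad) or (value of joint cam_right above 1.33 rad and value of joint cam_left below 0.7 rad))), for 0.1 s.
3. both arms are all the way down (z of coupling_mouth in the frame of adaptor_seat between -0.003 and 0.002 m and horizontal distance between coupling_mouth and adaptor_seat below 0.004 m and angle between coupling_mouth's own z axis and vertical below 0.07 rad and value of joint each of cam_left, cam_right above 1.33 rad), for 0.1 s.
At the end, for the whole second after the job is handed in: The coupling is upright on the adaptor (within 4 degrees) with its mouth within 2 mm in height and 4 mm sideways of its fully home place (40 mm below the adaptor's top), both cam arms within 0.17 rad of their closed stop (joint above 1.33), everything at rest and let go (all of step 3 and linear speed of coupling below 0.02 m/s and contact force between the fingers and coupling below 0.2 N); the robot touches nothing.
It fails at once if while it is being pushed on (both arms still up), the end wall of the coupling's bore is pressed on the adaptor's top with more than 45 N (contact force between coupling_c10 and tank above 45 N and value of joint each of cam_left, cam_right below 0.7 rad).
It fails at once if an arm is pressed with more than 30 N (contact force between the fingers and cam_left above 30 N or contact force between the fingers and cam_right above 30 N).
It fails at once if a bystander is pushed more than 30 mm or knocked over (distance of any of plain_cap, jar, beaker, beaker_small, wash_bottle, wrench, mortar from where it was at the start of the episode above 0.03 m or angle between any of plain_cap, jar, beaker, beaker_small, wash_bottle, wrench, mortar's own z axis and vertical above 0.5 rad).
It also fails if it takes over 70 s, if anything falls off the work surface, if the arm or the gripper's body presses on something with over 40 N, if the wrist force passes 120 N, or if a joint passes its speed limit or range.

## Robot

A 6-joint arm with a two-finger parallel gripper is mounted at the origin on the work surface. World frame = base frame: x ahead of the robot, y to its left, z up, the work surface at z = 0. Lengths are in m, angles in rad, forces in N, time in s.
With the tool pointing down it reaches from about 0.25 to 0.725 m from the base axis. Payload 4 kg.
Tool frame: the origin (TCP) lies midway between the tips of the shut fingers; the grasp point (between the pads) lies 19 mm behind it; x points along the fingers, y is the direction in which the jaws open and shut, and the axes are right-handed (so a half turn about x gives the same grasp; the last joint's range is limited). The gripper opens to 85 mm and grips with 20 to 120 N. Pads are 22 mm wide; open, the fingers measure 114 mm over their backs; the gripper's body (76 mm by 85 mm) begins 54 mm behind the grasp point. The pads swing forward as they close: fully open they stand 13 mm farther back than shut.
Start: joints at [0, 0.241, 0.005, 1.335, 0, 1.571], TCP at [0.5, -0, 0.231] pointing down, gripper open.
Joint ranges: [-2.72, 2.72], [-1.05, 1.87], [-1.09, 1.28], [-1.99, 2.15], [-1.42, 1.44], [-3.14, 3.14]. Speed limits (rad/s): [2.79, 2.79, 3.14, 3.14, 3.14, 3.14].

## Interface

Orientations are given as a unit quaternion [x, y, z, w].
In Python, from workcell import * gives the robot as it stands.
- The arm moves only by the tool play_rows, never from a script. Its argument "plan" is a list of rows, each a list of 7 numbers: the shift along the tool's x, y, z in mm, then the turn, a rotation vector about the tool's x, y, z in rad, then the closure, from -1 (fully open) to 1 (shut). In form: [[x, y, z, rx, ry, rz, grip], ...]. A call has 1 to 20 rows; each row shifts and turns the commanded pose from where the row before left it, along the tool's axes as they then stand; what a row does not reach is not made up. A row lasts 1/12 s, in which the tool goes at most 41.7 mm and 7.16 degrees, less where a joint would pass 70% of its speed; a pose out of reach is approached as far as the arm can. A call with a gripper value outside its range is refused whole. The fingers move at their own pace and stop on an object; the grip force is fixed at half the most. Time passes only in rows, so rows that do not move let the fingers close. It gives the time, the measured TCP pose, the force and the opening at its end, in the units of the state.
- get_obs(): the state, without advancing time (a new reading comes with each control period).
- camera(name): name is "scene" or "side" or "wrist"; returns a dict with "frame" (384x512x3 uint8, red, green, blue), "depth" (384x512 float32, m along the optical axis (not along the pixel's ray), 0 where there is no reading), "fx", "fy", "cx", "cy" (pixels), "distortion" ([k1, k2, p1, p2, k3] as OpenCV has them; the pictures are not rectified), "camera_from_world" (4x4, takes a point from world to camera coordinates). Camera axes: x right, y up, looking along -z (the intrinsics and any distortion apply to the point x, -y, -z); pixel columns grow to the right and rows downward; lengths in m; the calibration is good to about 2 mm. A picture is of the moment at which its call begins.
- job_done(): hands the job in, once; it reports no verdict.
Trained networks look in a picture, given as the dict that the camera call returned (one of the last four; its "shot" number tells which), for a name from the list of things; names that differ only in an ending like _2 or _b are one class to them, and where a whole thing is asked for, a point or a joint stands for the part that bears it (a point fixed in the world has none). Each returns a list of dicts, best first, with "confidence" (0 to 1); they miss things now and then, are a little off and sometimes report something else, mostly with a low value. They report only what shows in the picture. A call takes as long as a camera call.
- search_frame(thing, picture): "centre" ([x, y, z] in m, in world coordinates, good to about 4 mm: the middle of the surface that is visible of it).
- pinpoint(thing, picture): "centre" ([x, y, z] in m, in world coordinates, good to about 4 mm: a listed point, or the origin of a listed thing).
The state is a dict: "clock": time; "joint_pos": joint angles; "joint_vel": joint speeds; "tau": joint torques, N m; "eef_pos": TCP position; "tool_rot": TCP orientation; "ft_force": force on the tool from outside, world axes, zero at the start; "ft_torque": the same for the moment, N m; "grip_width": finger opening in m.
Only numpy, scipy, OpenCV 4.12 (cv2) and the standard library are available. Lean on these libraries where they do the work, as an engineer would, in place of code of your own. Each camera call takes 0.05 s, during which the arm holds its last target. There are 200 camera calls.

## Working session

There is one attempt and no reset: what is moved stays moved. The work goes in short steps, Python scripts to look and compute and a tool call to move; the robot and the scene stay as the last step left them, time stands still between calls to the robot, and variables do not carry over. Pictures are saved under pics/ and viewed, about 8 in all and at most 12, crops included, and the job is handed in when it is done.

Besides the shell and the picture viewer there is one more tool, called after "Call:" as name(argument=value, ...) on one line, values as JSON. play_rows: Moves the arm, as the interface text tells. Its arguments: {"type":"object","properties":{"plan":{"type":"array","items":{"type":"array","items":{"type":"number"}}}},"required":["plan"]}

```bash
mkdir -p pics
cat > h.py <<'E'
from workcell import *
import numpy as np, cv2
from scipy.spatial.transform import Rotation as R
def save(p,n): cv2.imwrite(f"pics/{n}.png",p["frame"][:,:,::-1])
def pts(p):
    "world point for every pixel (nan where no depth)"
    h,w=p["depth"].shape; v,u=np.mgrid[:h,:w].astype(np.float32)
    K=np.array([[p["fx"],0,p["cx"]],[0,p["fy"],p["cy"]],[0,0,1]])
    n=cv2.undistortPoints(np.stack([u.ravel(),v.ravel()],1)[:,None],K,np.array(p["distortion"]))[:,0]
    d=p["depth"].ravel(); c=np.stack([n[:,0]*d,-n[:,1]*d,-d,np.ones_like(d)])
    W=(np.linalg.inv(p["camera_from_world"])@c)[:3].T.reshape(h,w,3); W[p["depth"]==0]=np.nan
    return W
def proj(p,X):
    K=np.array([[p["fx"],0,p["cx"]],[0,p["fy"],p["cy"]],[0,0,1]])
    c=p["camera_from_world"]@np.append(X,1); c=c[:3]*[1,-1,-1]
    return cv2.projectPoints(c[None],np.zeros(3),np.zeros(3),K,np.array(p["distortion"]))[0].ravel()
E
python3 - <<'E'
from h import *
np.set_printoptions(precision=4,suppress=True)
o=get_obs();print(o)
for c in ["scene","side"]:
    p=camera(c);save(p,c+"0")
    print(c,np.linalg.inv(p["camera_from_world"])[:3,3],p["fx"])
    for t in ["coupling_grip","coupling_mouth","adaptor_base","cam_left_tip","cam_right_tip","plain_cap","jar","beaker","beaker_small","wash_bottle","wrench","mortar"]:
        r=pinpoint(t,p); print(t,[(np.round(x["centre"],3).tolist(),round(x["confidence"],2)) for x in r[:2]])
E
```

```text
{'clock': 0.0, 'joint_pos': array([-0.    ,  0.2414,  0.0038,  1.3352, -0.    ,  1.5708]), 'joint_vel': array([-0.0008,  0.0002,  0.0006, -0.001 ,  0.0015, -0.0008]), 'tau': array([  0.0006, -37.2316,  25.2407,   0.0168,   0.    ,   0.    ]), 'eef_pos': array([ 0.4994, -0.    ,  0.2304]), 'tool_rot': array([-0.4995, -0.5005,  0.5005, -0.4995]), 'ft_force': array([-0.354 ,  0.3175, -0.0549]), 'ft_torque': array([ 0.04  ,  0.0232, -0.0082]), 'grip_width': 0.08546480842466213}
scene [1.4891 0.1592 1.0743] 449.4969384586924
coupling_grip [([0.483, 0.342, 0.064], 0.63)]
coupling_mouth [([0.484, 0.338, 0.003], 0.73)]
adaptor_base [([0.514, -0.098, 0.112], 0.94)]
cam_left_tip [([0.532, 0.406, 0.043], 0.64), ([0.762, -0.168, -0.003], 0.22)]
cam_right_tip []
plain_cap [([0.468, 0.197, -0.003], 0.54)]
jar [([0.624, 0.195, -0.002], 0.76)]
beaker [([0.786, 0.077, -0.001], 0.95)]
beaker_small [([0.759, -0.086, -0.0], 0.78)]
wash_bottle [([0.598, 0.459, 0.004], 0.93), ([0.628, 0.196, -0.002], 0.29)]
wrench [([0.673, 0.36, 0.001], 0.78), ([0.484, 0.344, 0.065], 0.32)]
mortar [([0.762, -0.166, -0.001], 0.93), ([0.474, 0.194, -0.002], 0.52)]
side [ 0.4934 -0.7351  0.6937] 416.3057043722579
coupling_grip [([0.486, 0.344, 0.07], 0.7)]
coupling_mouth [([0.484, 0.338, 0.0], 0.69), ([0.528, 0.402, 0.046], 0.51)]
adaptor_base [([0.517, -0.096, 0.112], 0.94), ([0.788, 0.079, -0.001], 0.68)]
cam_left_tip [([0.531, 0.406, 0.046], 0.5), ([0.6, 0.458, 0.001], 0.48)]
cam_right_tip [([0.448, 0.278, 0.051], 0.38)]
plain_cap [([0.473, 0.199, 0.0], 0.89), ([0.483, 0.339, 0.0], 0.47)]
jar [([0.625, 0.197, 0.002], 0.91)]
beaker [([0.789, 0.076, -0.003], 0.92)]
beaker_small [([0.762, -0.085, -0.004], 0.58)]
wash_bottle [([0.599, 0.46, 0.002], 0.68)]
wrench [([0.669, 0.365, 0.0], 0.68), ([0.516, -0.098, 0.111], 0.43)]
mortar [([0.765, -0.169, -0.001], 0.69), ([0.67, 0.365, -0.0], 0.55)]
```

View pics/scene0.png

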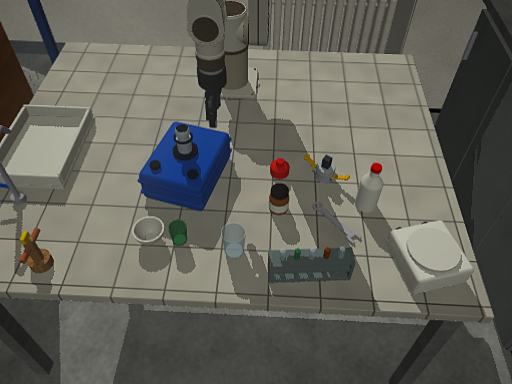

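Run:
```python
from h import *
np.set_printoptions(precision=4,suppress=True)
print(R.from_quat(get_obs()["tool_rot"]).as_matrix())
for c in ["scene","side"]:
    p=camera(c);W=pts(p);f=p["frame"].astype(int)
    # adaptor top: points near axis, above tank
    m=(np.hypot(W[...,0]-.515,W[...,1]+.097)<.04)&(W[...,2]>.13)
    zt=np.nanpercentile(W[m][:,2],97);t=m&(W[...,2]>zt-.003)
    print(c,"adaptor top z",zt,t.sum(),W[t].mean(0),W[t].min(0),W[t].max(0))
    # yellow
    m=(np.hypot(W[...,0]-.485,W[...,1]-.341)<.11)&(f[...,0]>120)&(f[...,1]>90)&(f[...,2]<.5*f[...,1])
    y=W[m]
    for s in (1,-1):
        q=y[(y[:,1]-.341)*s>0.01]
        if len(q)>5: print("yellow",s,len(q),q.mean(0),"far",q[np.argsort(-np.hypot(q[:,0]-.485,q[:,1]-.341))[:15]].mean(0))
    m=(np.hypot(W[...,0]-.485,W[...,1]-.341)<.03)&(W[...,2]>.076)
    q=W[m];zt=np.percentile(q[:,2],90);t=m&(W[...,2]>zt-.004);q=W[t]
    print("plug top",zt,len(q),q.mean(0)); r=cv2.minAreaRect((q[:,:2]*1000).astype(np.float32));print(r)
```

```text
[[-0.  1.  0.]
 [-0.  0. -1.]
 [-1. -0.  0.]]
scene adaptor top z 0.2086150016267506 69 [ 0.5143 -0.0975  0.2076] [ 0.4964 -0.1164  0.2057] [ 0.5337 -0.0799  0.211 ]
yellow 1 39 [0.5149 0.3933 0.0319] far [0.5178 0.4035 0.0359]
yellow -1 20 [0.4558 0.2942 0.0343] far [0.4521 0.2905 0.0362]
plug top 0.08541467337488116 34 [0.4891 0.3386 0.0838]
((489.26593017578125, 339.1401062011719), (24.472440719604492, 21.295913696289062), 56.03873825073242)
side adaptor top z 0.2066702841103384 191 [ 0.5108 -0.0996  0.2056] [ 0.4923 -0.118   0.2037] [ 0.5292 -0.0798  0.2078]
yellow 1 37 [0.5211 0.3943 0.0399] far [0.5256 0.4007 0.0446]
plug top 0.08543636450101982 35 [0.4839 0.3372 0.0841]
((484.06085205078125, 337.74853515625), (28.021163940429688, 20.1324520111084), 63.4508171081543)
```

The scene picture shows the tank with its adaptor at about (183,140), two dark knobs on it at (155,165) and (192,175), and the coupling at (325,170) with its yellow arms at (310,158) and (342,177). I'll check the tank's other fittings next, then move over the coupling.

Run:
```python
from h import *
np.set_printoptions(precision=3,suppress=True)
p=camera("side");W=pts(p)
a=p["frame"][:,:,::-1]
u,v=proj(p,[.514,-.098,.15]).astype(int);print(u,v)
c1=cv2.resize(a[max(v-70,0):v+70,u-90:u+90],(540,420),interpolation=2)
u,v=proj(p,[.485,.34,.04]).astype(int);print(u,v)
c2=cv2.resize(a[max(v-70,0):v+70,u-40:u+50],(270,420),interpolation=2) if v>70 else None
cv2.imwrite("pics/tank.png",c1)
H={}
for c in ["scene","side"]:
    q=pts(camera(c)).reshape(-1,3);q=q[(np.abs(q[:,0]-.514)<.17)&(np.abs(q[:,1]+.098)<.17)&(q[:,2]>.095)&(q[:,2]<.24)]
    for x,y,z in q:
        k=(int(x//.015),int(y//.015));H[k]=max(H.get(k,0),z)
ks=sorted(set(k[0] for k in H));ys=sorted(set(k[1] for k in H))
print("y(mm):",[int(y*15+7) for y in ys])
for k in ks: print(int(k*15+7),[int(H.get((k,y),0)*1000) for y in ys])
```

```text
214 231
194 166
y(mm): [-218, -203, -188, -173, -158, -143, -128, -113, -98, -83, -68, -53, -38, -23, -8, 7, 22]
367 [0, 0, 0, 96, 108, 108, 107, 0, 0, 0, 0, 0, 0, 0, 0, 0, 0]
382 [0, 0, 0, 103, 115, 112, 111, 111, 112, 109, 108, 0, 0, 0, 0, 0, 0]
397 [0, 0, 0, 108, 113, 112, 113, 112, 113, 114, 114, 113, 111, 108, 0, 0, 0]
412 [0, 0, 0, 110, 116, 114, 113, 113, 113, 113, 113, 113, 114, 112, 112, 112, 109]
427 [0, 0, 95, 111, 113, 115, 113, 112, 112, 116, 113, 113, 113, 113, 113, 114, 110]
442 [0, 0, 107, 112, 113, 114, 112, 112, 113, 112, 115, 113, 113, 114, 113, 112, 109]
457 [0, 0, 109, 113, 116, 113, 113, 112, 113, 112, 113, 113, 113, 113, 113, 112, 105]
472 [0, 0, 110, 113, 113, 114, 113, 124, 123, 124, 113, 114, 113, 115, 113, 112, 98]
487 [0, 98, 114, 113, 113, 114, 124, 206, 207, 177, 125, 112, 112, 113, 113, 111, 0]
502 [0, 106, 112, 112, 115, 122, 199, 211, 208, 210, 178, 112, 114, 110, 111, 107, 0]
517 [0, 109, 114, 116, 113, 124, 193, 209, 209, 210, 176, 111, 111, 110, 111, 102, 0]
532 [0, 111, 115, 112, 113, 112, 176, 207, 209, 205, 174, 112, 115, 114, 112, 99, 0]
547 [99, 111, 112, 112, 113, 114, 121, 171, 178, 177, 121, 113, 112, 114, 109, 0, 0]
562 [105, 111, 126, 126, 115, 113, 113, 113, 113, 113, 113, 111, 111, 111, 109, 0, 0]
577 [110, 114, 126, 126, 125, 113, 112, 113, 113, 115, 113, 112, 112, 113, 106, 0, 0]
592 [110, 113, 126, 126, 124, 112, 113, 112, 113, 113, 125, 125, 112, 113, 99, 0, 0]
607 [110, 112, 114, 113, 113, 112, 114, 113, 112, 123, 125, 128, 122, 111, 0, 0, 0]
622 [103, 110, 108, 111, 112, 113, 114, 113, 113, 122, 126, 125, 111, 109, 0, 0, 0]
637 [0, 0, 0, 98, 107, 108, 111, 110, 113, 113, 113, 112, 111, 107, 0, 0, 0]
652 [0, 0, 0, 0, 0, 0, 0, 101, 104, 109, 112, 112, 114, 96, 0, 0, 0]
667 [0, 0, 0, 0, 0, 0, 0, 0, 0, 0, 0, 99, 101, 0, 0, 0, 0]
```

View pics/tank.png

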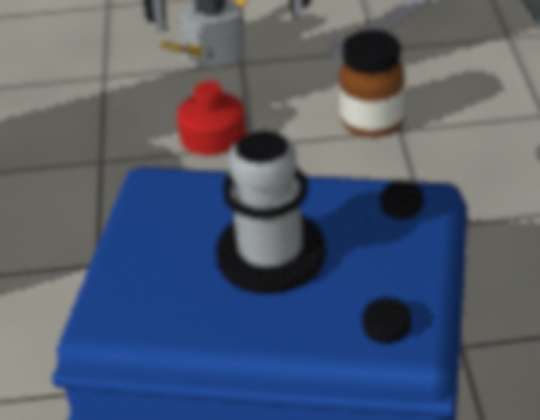

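The side view shows that the tank's two knobs are low (z about 0.126), so nothing is in the way. The ring sits on the adaptor at about z 0.177. I'm moving above the coupling and turning the jaws to its x axis.

Call:
play_rows(plan=[[0,-1.3,-31,0,0,0,-1],[0,-1.3,-31,0,0,0,-1],[0,-1.3,-31,0,0,0,-1],[0,-1.3,-31,0,0,0,-1],[0,-1.3,-31,0,0,0,-1],[0,-1.3,-31,0,0,0,-1],[0,-1.3,-31,0,0,0,-1],[0,-1.3,-31,0,0,0,-1],[0,-1.3,-31,0,0,0,-1],[0,-1.3,-31,0,0,0,-1],[0,0,-30,0,0,0,-1],[0,0,0,0.115,0,0,-1],[0,0,0,0.115,0,0,-1],[0,0,0,0.115,0,0,-1],[0,0,0,0.115,0,0,-1],[0,0,0,0.115,0,0,-1],[0,0,0,0,0,0,-1],[0,0,0,0,0,0,-1]])

```text
clock: 3.05
eef_pos: [0.487, 0.34, 0.2312]
tool_rot: [-0.621, -0.339, 0.621, -0.339]
ft_force: [-0.4, 0.2, -0.5]
grip_width: 0.0858
```

Run:
```python
from h import *
np.set_printoptions(precision=4,suppress=True)
o=get_obs();M=R.from_quat(o["tool_rot"]).as_matrix();print(o["eef_pos"],o["joint_pos"],"\n",M)
p=camera("wrist");save(p,"wrist1");W=pts(p);f=p["frame"].astype(int)
for t in ["coupling_grip","coupling_mouth","cam_left_tip","cam_right_tip"]:
    r=pinpoint(t,p); print(t,[(np.round(x["centre"],3).tolist(),round(x["confidence"],2)) for x in r[:2]])
m=(np.hypot(W[...,0]-.486,W[...,1]-.34)<.03)&(W[...,2]>.076)&(W[...,2]<.095)
q=W[m];print("plug",len(q),q.mean(0),np.median(q[:,2]));r=cv2.minAreaRect((q[:,:2]*1000).astype(np.float32));print(r)
m=(np.hypot(W[...,0]-.486,W[...,1]-.34)<.11)&(f[...,0]>120)&(f[...,1]>90)&(f[...,2]<.5*f[...,1])
y=W[m];print("yellow",len(y))
for s in (1,-1):
    q=y[(y[:,1]-.34)*s>0.01]
    if len(q)>5: print(s,len(q),q.mean(0),"far",q[np.argsort(-np.hypot(q[:,0]-.486,q[:,1]-.34))[:30]].mean(0))
```

```text
[0.487  0.34   0.2312] [0.6095 0.431  0.2754 1.4153 0.     2.7524] 
 [[-0.0001  0.8408 -0.5414]
 [-0.0001 -0.5414 -0.8408]
 [-1.     -0.0001  0.0002]]
coupling_grip [([0.484, 0.34, 0.066], 0.74)]
coupling_mouth []
cam_left_tip [([0.528, 0.405, 0.043], 0.97)]
cam_right_tip [([0.442, 0.278, 0.05], 0.63), ([0.598, 0.465, 0.001], 0.21)]
plug 692 [0.4852 0.3413 0.084 ] 0.0842247638972155
((484.8967590332031, 340.6139831542969), (23.83092498779297, 23.151350021362305), 56.78520965576172)
yellow 1261
1 700 [0.5181 0.3915 0.0384] far [0.5285 0.407  0.0478]
-1 561 [0.453  0.2921 0.0408] far [0.4443 0.2772 0.0536]
```

View pics/wrist1.png

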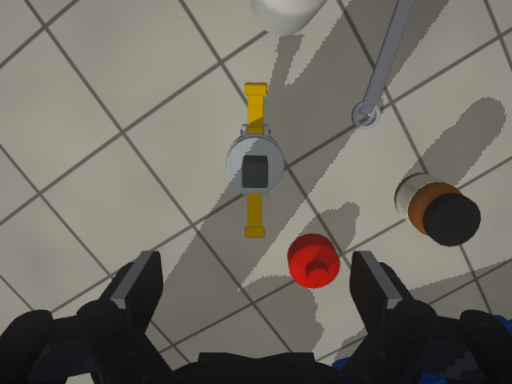

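The wrist view shows the coupling square between the jaws, with the plug at (255,172) and the arms at (255,90) and (255,230). The yaw matches, so I'm going down to grip.

Call:
play_rows(plan=[[24,-2.1,0.4,0,0,0,-1],[24,0,0,0,0,0,-1],[24,0,0,0,0,0,-1],[24,0,0,0,0,0,-1],[24,0,0,0,0,0,-1],[24,0,0,0,0,0,-1],[15,0,0,0,0,0,-1],[12,0,0,0,0,0,-1],[8,0,0,0,0,0,-1],[0,0,0,0,0,0,-1],[0,0,0,0,0,0,1],[0,0,0,0,0,0,1],[0,0,0,0,0,0,1],[0,0,0,0,0,0,1],[0,0,0,0,0,0,1],[0,0,0,0,0,0,1],[0,0,0,0,0,0,1],[0,0,0,0,0,0,1],[0,0,0,0,0,0,1],[0,0,0,0,0,0,1]])

```text
clock: 4.97
eef_pos: [0.4857, 0.341, 0.0532]
tool_rot: [0.622, 0.338, -0.621, 0.338]
ft_force: [0.4, -1.0, 5.3]
grip_width: 0.0233
```

Call:
play_rows(plan=[[-5,0,0,0,0,0,1],[-10,0,0,0,0,0,1],[-24,0,0,0,0,0,1],[-24,0,0,0,0,0,1],[-24,0,0,0,0,0,1],[-24,0,0,0,0,0,1],[-24,0,0,0,0,0,1],[-24,0,0,0,0,0,1],[-24,0,0,0,0,0,1],[-24,0,0,0,0,0,1],[-15,0,0,0,0,0,1],[-8,0,0,0,0,0,1],[0,0,0,0,0,0,1],[0,0,0,0,0,0,1]])

```text
clock: 6.13
eef_pos: [0.4846, 0.3406, 0.2813]
tool_rot: [-0.621, -0.338, 0.622, -0.338]
ft_force: [-0.3, 0.5, -6.1]
grip_width: 0.0229
```

Run:
```python
from h import *
np.set_printoptions(precision=4,suppress=True)
o=get_obs();M=R.from_quat(o["tool_rot"]).as_matrix();print(o["eef_pos"],o["joint_pos"],o["ft_force"])
# adaptor axis: fit circle to the cylinder/top points, both cameras
from scipy.optimize import least_squares
for c in ["scene","side"]:
    p=camera(c);W=pts(p);q=W.reshape(-1,3)
    d=np.hypot(q[:,0]-.513,q[:,1]+.098)
    for lo,hi,r0 in [(.185,.199,.022),(.135,.165,.022)]:
        s=q[(d<.03)&(q[:,2]>lo)&(q[:,2]<hi)]
        if len(s)>15:
            f=least_squares(lambda x:np.hypot(s[:,0]-x[0],s[:,1]-x[1])-r0,[.513,-.098],loss="soft_l1",f_scale=.001).x
            print(c,lo,len(s),f)
    s=q[(d<.025)&(q[:,2]>.2025)];print("top",len(s),s.mean(0),np.median(s[:,2]),(s[:,:2].min(0)+s[:,:2].max(0))/2)
    print([ (t,[np.round(x["centre"],3).tolist() for x in pinpoint(t,p)[:1]]) for t in ("coupling_grip","coupling_mouth")], "tcp-grip")
d=np.array([.513,-.098])-o["eef_pos"][:2];print("shift",d,"tool",M.T@np.append(d,0)*1000)
```

```text
[0.4846 0.3406 0.2813] [0.6127 0.421  0.3885 1.5401 0.0001 2.7584] [-0.3268  0.4801 -6.1357]
scene 0.185 39 [ 0.5106 -0.0991]
scene 0.135 94 [ 0.5139 -0.0985]
top 107 [ 0.5153 -0.0977  0.2063] 0.2063432347270283 [ 0.5144 -0.0972]
[('coupling_grip', [[0.482, 0.341, 0.293]]), ('coupling_mouth', [[0.483, 0.338, 0.23]])] tcp-grip
side 0.185 92 [ 0.5115 -0.0961]
side 0.135 232 [ 0.5108 -0.096 ]
top 209 [ 0.5107 -0.1004  0.2054] 0.20551879430645892 [ 0.5106 -0.0991]
[('coupling_grip', [[0.482, 0.343, 0.297]]), ('coupling_mouth', [[0.481, 0.337, 0.23]])] tcp-grip
shift [ 0.0284 -0.4386] tool [  0.38   262.3727 352.669 ]
```

Call:
play_rows(plan=[[0,16.4,22,0,0,0,1],[0,16.4,22,0,0,0,1],[0,16.4,22,0,0,0,1],[0,16.4,22,0,0,0,1],[0,16.4,22,0,0,0,1],[0,16.4,22,0,0,0,1],[0,16.4,22,0,0,0,1],[0,16.4,22,0,0,0,1],[0,16.4,22,0,0,0,1],[0,16.4,22,0,0,0,1],[0,16.4,22,0,0,0,1],[0,16.4,22,0,0,0,1],[0,16.4,22,0,0,0,1],[0,16.4,22,0,0,0,1],[0,16.4,22,0,0,0,1],[0,16.4,22,0,0,0,1],[0,0,0,0,0,0,1],[0,0,0,0,0,0,1]])

```text
clock: 7.93
eef_pos: [0.5135, -0.0987, 0.2818]
tool_rot: [-0.622, -0.337, 0.622, -0.336]
ft_force: [-0.3, 0.6, -5.1]
grip_width: 0.0232
```

Run:
```python
from h import *
np.set_printoptions(precision=4,suppress=True)
o=get_obs();M=R.from_quat(o["tool_rot"]).as_matrix();e=o["eef_pos"];print(e,o["ft_force"]);print(M)
from scipy.optimize import least_squares
ims=[]
for c in ["scene","side"]:
    p=camera(c);W=pts(p);q=W.reshape(-1,3)
    d=np.hypot(q[:,0]-.513,q[:,1]+.098)
    for lo,hi,r0 in [(.135,.165,.022),(.185,.199,.022),(.234,.238,.030),(.24,.27,.030)]:
        s=q[(d<.036)&(q[:,2]>lo)&(q[:,2]<hi)]
        # drop the arms: keep points off the coupling's y direction
        yv=M[:2,2]; 
        if lo>.22: s=s[np.abs((s[:,:2]-[.513,-.098])@yv)<.027]
        if len(s)>15:
            f=least_squares(lambda x:np.hypot(s[:,0]-x[0],s[:,1]-x[1])-r0,[.513,-.098],loss="soft_l1",f_scale=.001)
            print(c,lo,len(s),f.x,"res",np.abs(f.fun).mean())
    print([np.round(x["centre"],3).tolist() for t in ("coupling_mouth","adaptor_base") for x in pinpoint(t,p)[:1]])
    u,v=proj(p,[.513,-.098,.22]).astype(int)
    ims.append(cv2.resize(p["frame"][v-45:v+45,u-40:u+40,::-1],(400,450),interpolation=2))
cv2.imwrite("pics/above.png",np.hstack(ims))
```

```text
[ 0.5135 -0.0987  0.2818] [-0.3125  0.5533 -5.1013]
[[-0.0007  0.8374 -0.5466]
 [ 0.0004 -0.5466 -0.8374]
 [-1.     -0.0009  0.    ]]
scene 0.135 94 [ 0.5139 -0.0982] res 0.0014044196758988875
scene 0.185 36 [ 0.5106 -0.0987] res 0.0015060666315614385
scene 0.234 20 [ 0.5126 -0.0998] res 0.0010481238499714795
scene 0.24 139 [ 0.5123 -0.1006] res 0.0014504852428583257
[[0.515, -0.101, 0.229], [0.512, -0.099, 0.112]]
side 0.135 230 [ 0.5108 -0.0961] res 0.0007103403848099116
side 0.185 91 [ 0.5113 -0.0963] res 0.0008689572543441172
side 0.234 32 [ 0.5127 -0.0962] res 0.0006253781592556372
side 0.24 260 [ 0.5124 -0.0968] res 0.0008206798899080289
[[0.512, -0.098, 0.229], [0.517, -0.099, 0.113]]
```

View pics/above.png

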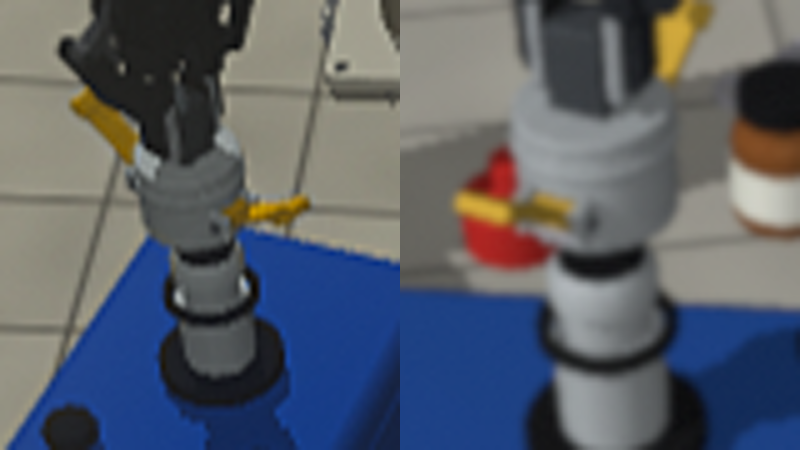

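The view is from scene (left) and side (right). The coupling hangs above the adaptor and looks slightly left of it in the side view. I'll check this with silhouette midlines.

Run:
```python
from h import *
np.set_printoptions(precision=2,suppress=True)
for c in ["scene","side"]:
    p=camera(c);W=pts(p)
    ax=np.array([.513,-.098])
    C=np.linalg.inv(p["camera_from_world"])[:3,3]; v=ax-C[:2]; v/=np.linalg.norm(v); right=np.array([v[1],-v[0]])
    d=np.hypot(W[...,0]-ax[0],W[...,1]-ax[1])
    for name,lo,hi,rr in [("adaptor",.135,.165,.03),("adap up",.183,.2,.03),("cup",.238,.272,.034)]:
        off=[];
        for z in np.arange(lo,hi,.003):
            # front line of the cylinder at this height
            u,r=proj(p,[*(ax-v*(.022 if z<.21 else .03)),z]); r=int(round(r))
            row=np.where((d[r]<.04)&(np.abs(W[r,:,2]-z)<.012))[0]
            if len(row)<4: continue
            row=row[np.abs(row-u)<22]
            scale=abs(proj(p,[*(ax+right*.02),z])[0]-proj(p,[*(ax),z])[0])/20
            off.append([(row.min()+row.max())/2-u,(np.ptp(row)+1)/scale,scale])
        off=np.array(off); print(c,name,"right",right,"off mm",(off[:,0]/off[:,2]),"width",off[:,1])
```

```text
scene adaptor right [-0.25  0.97] off mm [-4.83 -1.48 -2.65 -3.81 -1.97 -1.64 -2.79 -0.96 -2.11 -1.77] width [60.27 42.12 39.04 35.98 38.91 38.84 41.76 38.71 35.67 41.54]
scene adap up right [-0.25  0.97] off mm [-2.31 -1.96 -1.62 -1.27 -5.29 -2.03] width [52.76 52.66 29.21 29.15 20.37 31.95]
scene cup right [-0.25  0.97] off mm [-5.27 -7.74 -3.13 -1.36 -2.41 -3.45 -3.09  0.07  0.43  2.19 -1.63  2.9 ] width [39.7  39.63 53.69 50.77 53.49 50.58 50.49 55.99 61.48 58.58 50.11 63.92]
side adaptor right [ 1.   -0.03] off mm [-3.38 -4.19 -2.97 -3.78 -3.57 -3.36 -3.16 -3.95 -3.74 -3.54] width [71.07 36.47 38.41 36.31 40.26 40.17 40.09 38.   37.92 37.84]
side adap up right [ 1.   -0.03] off mm [-3.07 -2.86 -9.48 -2.44 -2.23 -2.99] width [54.91 54.79 41.   27.27 27.21 36.85]
side cup right [ 1.   -0.03] off mm [-3.44 -5.1   4.49  3.76  3.03 -2.36 -4.   -4.7  -2.63 -2.41 -1.28 -2.9 ] width [45.19 52.6  37.49 39.27 37.32 52.13 59.44 53.75 53.63 53.51 55.23 55.1 ]
```

Both views agree to about 1 mm, well within the 5 mm the taper catches. I'm going down onto the adaptor and watching the sideways force.

Call:
play_rows(plan=[[8,-0.8,-0.3,0,0,0,1],[8,0,0,0,0,0,1],[6,0,0,0,0,0,1],[3,0,0,0,0,0,1],[2,0,0,0,0,0,1],[2,0,0,0,0,0,1],[0,0,0,0,0,0,1]])

```text
clock: 8.92
eef_pos: [0.5132, -0.0966, 0.2529]
tool_rot: [-0.621, -0.338, 0.621, -0.338]
ft_force: [-0.2, -0.8, -5.8]
grip_width: 0.0231
```

Call:
play_rows(plan=[[2,0,0,0,0,0,1],[2,0,0,0,0,0,1],[0,0,0,0,0,0,1]])

```text
clock: 9.17
eef_pos: [0.5131, -0.0966, 0.249]
tool_rot: [-0.621, -0.338, 0.621, -0.338]
ft_force: [-0.2, -0.9, -5.5]
grip_width: 0.0236
```

Call:
play_rows(plan=[[2,0,0,0,0,0,1],[0,0,0,0,0,0,1]])

```text
clock: 9.33
eef_pos: [0.5132, -0.0966, 0.247]
tool_rot: [-0.621, -0.338, 0.621, -0.338]
ft_force: [-0.2, -0.3, -5.7]
grip_width: 0.0231
```

Call:
play_rows(plan=[[2,0,0,0,0,0,1],[2,0,0,0,0,0,1],[2,0,0,0,0,0,1],[2,0,0,0,0,0,1],[0,0,0,0,0,0,1]])

```text
clock: 9.75
eef_pos: [0.5131, -0.0965, 0.2387]
tool_rot: [-0.621, -0.338, 0.621, -0.338]
ft_force: [-0.0, -0.1, -6.8]
grip_width: 0.023
```

Call:
play_rows(plan=[[2,0,0,0,0,0,1],[2,0,0,0,0,0,1],[2,0,0,0,0,0,1],[0,0,0,0,0,0,1]])

```text
clock: 10.08
eef_pos: [0.5132, -0.0966, 0.2328]
tool_rot: [-0.621, -0.338, 0.621, -0.338]
ft_force: [-1.4, -1.7, -5.8]
grip_width: 0.0232
```

Call:
play_rows(plan=[[2,0,0,0,0,0,1],[2,0,0,0,0,0,1],[0,0,0,0,0,0,1],[0,0,0,0,0,0,1]])

```text
clock: 10.42
eef_pos: [0.5132, -0.0966, 0.229]
tool_rot: [-0.621, -0.338, 0.621, -0.338]
ft_force: [-1.5, -0.1, -6.1]
grip_width: 0.023
```

Still only the coupling's weight, with no ring contact yet. From here I'm stepping in small moves.

Call:
play_rows(plan=[[1,0,0,0,0,0,1],[1,0,0,0,0,0,1],[0,0,0,0,0,0,1]])

```text
clock: 10.67
eef_pos: [0.5133, -0.0966, 0.228]
tool_rot: [0.621, 0.338, -0.621, 0.338]
ft_force: [-2.5, 0.2, -0.6]
grip_width: 0.0228
```

Call:
play_rows(plan=[[1,0,0,0,0,0,1],[1,0,0,0,0,0,1],[0,0,0,0,0,0,1]])

```text
clock: 10.92
eef_pos: [0.5134, -0.0966, 0.2261]
tool_rot: [0.622, 0.337, -0.621, 0.338]
ft_force: [-3.8, 1.0, 3.7]
grip_width: 0.0232
```

Call:
play_rows(plan=[[1,0,0,0,0,0,1],[1,0,0,0,0,0,1],[0,0,0,0,0,0,1]])

```text
clock: 11.17
eef_pos: [0.5134, -0.0966, 0.2234]
tool_rot: [0.621, 0.338, -0.621, 0.338]
ft_force: [-3.5, 0.1, 3.6]
grip_width: 0.023
```

Call:
play_rows(plan=[[1,0,0,0,0,0,1],[0.5,0,0,0,0,0,1],[0,0,0,0,0,0,1]])

```text
clock: 11.42
eef_pos: [0.5134, -0.0966, 0.2217]
tool_rot: [0.621, 0.338, -0.621, 0.338]
ft_force: [-3.6, 1.6, 2.6]
grip_width: 0.0237
```

The seal is being pushed at a steady 9 N or so. A sideways force of −3.5 N in x suggests moving 0.4 mm toward −x while continuing.

Call:
play_rows(plan=[[0.5,-0.3,0.2,0,0,0,1],[0.5,0,0,0,0,0,1],[0,0,0,0,0,0,1]])

```text
clock: 11.67
eef_pos: [0.5133, -0.0966, 0.2208]
tool_rot: [0.621, 0.338, -0.621, 0.338]
ft_force: [-2.2, 0.5, 3.8]
grip_width: 0.0232
```

Call:
play_rows(plan=[[0.5,0,0,0,0,0,1],[0.5,0,0,0,0,0,1],[0,0,0,0,0,0,1]])

```text
clock: 11.92
eef_pos: [0.5133, -0.0966, 0.2198]
tool_rot: [0.621, 0.338, -0.621, 0.338]
ft_force: [-1.7, 1.3, 3.4]
grip_width: 0.0231
```

Call:
play_rows(plan=[[0.5,0,0,0,0,0,1],[0.5,0,0,0,0,0,1],[0,0,0,0,0,0,1]])

```text
clock: 12.17
eef_pos: [0.5133, -0.0966, 0.2188]
tool_rot: [0.621, 0.338, -0.621, 0.338]
ft_force: [-1.1, 1.7, 3.3]
grip_width: 0.0232
```

Call:
play_rows(plan=[[0.5,0,0,0,0,0,1],[0,0,0,0,0,0,1]])

```text
clock: 12.33
eef_pos: [0.5133, -0.0966, 0.2187]
tool_rot: [0.622, 0.338, -0.621, 0.338]
ft_force: [-1.2, -0.6, 4.5]
grip_width: 0.0232
```

Call:
play_rows(plan=[[0.5,0,0,0,0,0,1],[0,0,0,0,0,0,1]])

```text
clock: 12.5
eef_pos: [0.5133, -0.0966, 0.2186]
tool_rot: [0.622, 0.337, -0.621, 0.338]
ft_force: [-2.5, 0.7, 6.6]
grip_width: 0.0233
```

Call:
play_rows(plan=[[0.5,0,0,0,0,0,1],[0,0,0,0,0,0,1]])

```text
clock: 12.67
eef_pos: [0.5133, -0.0966, 0.2186]
tool_rot: [0.622, 0.337, -0.621, 0.338]
ft_force: [-2.9, 1.1, 9.1]
grip_width: 0.0234
```

Call:
play_rows(plan=[[0.5,0,0,0,0,0,1],[0,0,0,0,0,0,1]])

```text
clock: 12.83
eef_pos: [0.5133, -0.0966, 0.2186]
tool_rot: [0.622, 0.337, -0.621, 0.338]
ft_force: [-2.9, 3.1, 11.3]
grip_width: 0.0231
```

The TCP has stopped at z 0.2186 while the force climbs, so it is probably bottomed. Two more steps will confirm.

Call:
play_rows(plan=[[0.8,0,0,0,0,0,1],[0,0,0,0,0,0,1]])

```text
clock: 13.0
eef_pos: [0.5133, -0.0966, 0.2186]
tool_rot: [0.622, 0.337, -0.62, 0.338]
ft_force: [-4.8, 1.0, 15.5]
grip_width: 0.0231
```

Call:
play_rows(plan=[[0.8,0,0,0,0,0,1],[0,0,0,0,0,0,1],[0,0,0,0,0,0,1]])

```text
clock: 13.25
eef_pos: [0.5134, -0.0966, 0.2186]
tool_rot: [0.622, 0.337, -0.62, 0.339]
ft_force: [-5.9, 1.9, 18.7]
grip_width: 0.0231
```

Run:
```python
from h import *
np.set_printoptions(precision=4,suppress=True)
o=get_obs();M=R.from_quat(o["tool_rot"]).as_matrix();print(o["eef_pos"],o["ft_force"],o["ft_torque"],M)
ims=[]
for c in ["scene","side"]:
    p=camera(c);f=p["frame"].astype(int);W=pts(p)
    for t in ["coupling_mouth","cam_left_tip","cam_right_tip"]:
        print(c,t,[(np.round(x["centre"],3).tolist(),round(x["confidence"],2)) for x in pinpoint(t,p)[:1]])
    m=(np.hypot(W[...,0]-.513,W[...,1]+.098)<.1)&(f[...,0]>110)&(f[...,1]>80)&(f[...,2]<.5*f[...,1]);y=W[m]
    yl=(y[:,:2]-[.513,-.0975])@-M[:2,2]
    for s in (1,-1):
        q=np.c_[yl*s,y[:,2]][yl*s>.02]
        if len(q)>5: print("arm",s,len(q),"far",q[np.argsort(-q[:,0])[:10]].mean(0),"slope",np.polyfit(q[:,0],q[:,1],1)[0])
    u,v=proj(p,[.513,-.098,.19]).astype(int)
    ims.append(cv2.resize(p["frame"][v-45:v+45,u-40:u+40,::-1],(400,450),interpolation=2))
cv2.imwrite("pics/home.png",np.hstack(ims))
```

```text
[ 0.5134 -0.0966  0.2186] [-5.8503  1.9197 18.7199] [0.5226 1.733  0.0147] [[ 0.004   0.8392 -0.5438]
 [-0.0005 -0.5438 -0.8392]
 [-1.      0.0036 -0.0017]]
scene coupling_mouth [([0.512, -0.101, 0.166], 0.77)]
scene cam_left_tip [([0.558, -0.031, 0.208], 0.58)]
scene cam_right_tip [([0.472, -0.16, 0.217], 0.62)]
arm 1 33 far [0.0781 0.2122] slope 0.5604059926218378
arm -1 53 far [0.0724 0.2155] slope 0.6796337881459986
side coupling_mouth [([0.51, -0.101, 0.166], 0.97)]
side cam_left_tip [([0.557, -0.032, 0.212], 0.38)]
side cam_right_tip [([0.473, -0.16, 0.22], 0.69)]
arm 1 59 far [0.0734 0.2105] slope 0.5785708362249583
arm -1 43 far [0.078 0.218] slope 0.6577550376154816
```

View pics/home.png

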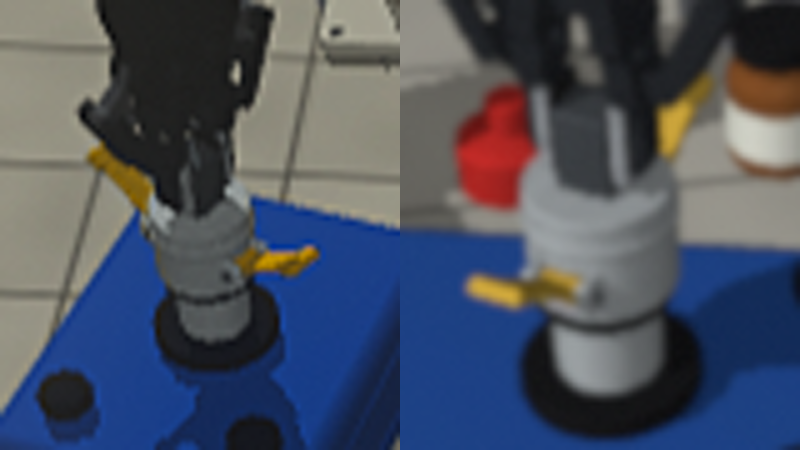

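The picture shows the coupling down on the black ring, both arms still up, and the mouth at z of about 0.166 (adaptor top 0.206 minus 40 mm). It is home. I'm unloading, opening and going up.

Call:
play_rows(plan=[[-1,0,0,0,0,0,1],[-1,0,0,0,0,0,1],[-1,0,0,0,0,0,1],[0,0,0,0,0,0,1]])

```text
clock: 13.98
eef_pos: [0.5133, -0.0966, 0.2186]
tool_rot: [0.622, 0.338, -0.621, 0.338]
ft_force: [-0.7, 0.1, 6.3]
grip_width: 0.0231
```

Call:
play_rows(plan=[[0,0,0,0,0,0,-1],[0,0,0,0,0,0,-1],[0,0,0,0,0,0,-1],[0,0,0,0,0,0,-1],[0,0,0,0,0,0,-1],[0,0,0,0,0,0,-1],[0,0,0,0,0,0,-1],[0,0,0,0,0,0,-1],[-10,0,0,0,0,0,-1],[-20,0,0,0,0,0,-1],[-20,0,0,0,0,0,-1],[-15,0,0,0,0,0,-1],[0,0,0,0,0,0,1],[0,0,0,0,0,0,1],[0,0,0,0,0,0,1],[0,0,0,0,0,0,1],[0,0,0,0,0,0,1],[0,0,0,0,0,0,1],[0,0,0,0,0,0,1],[0,0,0,0,0,0,1]])

```text
clock: 15.65
eef_pos: [0.5128, -0.0966, 0.2828]
tool_rot: [-0.621, -0.338, 0.621, -0.338]
ft_force: [0.6, 0.2, -0.2]
grip_width: 0.0002
```

Run:
```python
from h import *
np.set_printoptions(precision=4,suppress=True)
o=get_obs();M=R.from_quat(o["tool_rot"]).as_matrix();e=o["eef_pos"];print(e,o["ft_force"],o["grip_width"]);print(M)
for c in ["side","wrist"]:
    p=camera(c)
    for t in ["coupling_mouth","coupling_grip","cam_left_tip","cam_right_tip"]:
        print(c,t,[(np.round(x["centre"],3).tolist(),round(x["confidence"],2),np.round(M.T@(x["centre"]-e)*1000,1)) for x in pinpoint(t,p)[:1]])
```

```text
[ 0.5128 -0.0966  0.2828] [ 0.5672  0.1748 -0.175 ] 0.00021957288196522862
[[-0.0008  0.8392 -0.5438]
 [ 0.0001 -0.5438 -0.8392]
 [-1.     -0.0007  0.0003]]
side coupling_mouth [([0.511, -0.097, 0.168], 0.88, array([114.7,  -1.2,   1.2]))]
side coupling_grip [([0.599, 0.464, 0.003], 0.71, array([ 280.1, -232.4, -517.4]))]
side cam_left_tip [([0.601, 0.459, 0.002], 0.6, array([ 280.8, -228.3, -514.5]))]
side cam_right_tip [([0.79, 0.075, -0.003], 0.74, array([ 285.2,  139.7, -295.4]))]
wrist coupling_mouth [([0.762, -0.167, -0.002], 0.54, array([284.4, 248.1, -76.3]))]
wrist coupling_grip [([0.513, -0.098, 0.23], 0.88, array([52.6,  0.9,  1.3]))]
wrist cam_left_tip [([0.552, -0.032, 0.208], 0.69, array([ 74.8,  -2.5, -75.8]))]
wrist cam_right_tip []
```

Fingers are shut and above. I'm moving over the +y arm to a radius of 66 mm, then going down.

Call:
play_rows(plan=[[0,0,-22,0,0,0,1],[0,0,-22,0,0,0,1],[0,0,-22,0,0,0,1],[15,0,0,0,0,0,1],[15,0,0,0,0,0,1],[15,0,0,0,0,0,1],[8,0,0,0,0,0,1],[0,0,0,0,0,0,1]])

```text
clock: 16.82
eef_pos: [0.5475, -0.0411, 0.2281]
tool_rot: [-0.62, -0.339, 0.623, -0.337]
ft_force: [-0.1, 0.4, -1.3]
grip_width: -0.0001
```

Call:
play_rows(plan=[[4,0,0,0,0,0,1],[4,0,0,0,0,0,1],[4,0,0,0,0,0,1],[0,0,0,0,0,0,1]])

```text
clock: 17.15
eef_pos: [0.5487, -0.0413, 0.2179]
tool_rot: [-0.621, -0.338, 0.621, -0.338]
ft_force: [0.7, -0.3, -0.1]
grip_width: -0.0
```

Call:
play_rows(plan=[[4,0,0,0,0,0,1],[4,0,0,0,0,0,1],[0,0,0,0,0,0,1]])

```text
clock: 17.4
eef_pos: [0.549, -0.0412, 0.2099]
tool_rot: [0.621, 0.338, -0.621, 0.338]
ft_force: [0.8, 1.4, 1.3]
grip_width: -0.0004
```

Light contact at TCP z 0.210. I'm continuing down and easing outward.

Call:
play_rows(plan=[[3,0,0,0,0,0,1],[3,0,0,0,0,0,1],[3,0,0,0,0,0,1],[0,0,0,0,0,0,1]])

```text
clock: 17.73
eef_pos: [0.549, -0.0411, 0.2009]
tool_rot: [0.621, 0.338, -0.621, 0.338]
ft_force: [1.9, 0.1, 1.7]
grip_width: -0.0005
```

Call:
play_rows(plan=[[3,0,0,0,0,0,1],[3,0,0,0,0,0,1],[3,0,0,0,0,0,1],[0,0,0,0,0,0,1]])

```text
clock: 18.07
eef_pos: [0.5486, -0.0412, 0.1914]
tool_rot: [-0.621, -0.338, 0.622, -0.338]
ft_force: [0.4, 0.4, 1.1]
grip_width: -0.0002
```

Call:
play_rows(plan=[[3,0,-1.5,0,0,0,1],[3,0,-1.5,0,0,0,1],[3,0,-1.5,0,0,0,1],[0,0,0,0,0,0,1]])

```text
clock: 18.4
eef_pos: [0.5508, -0.0375, 0.1823]
tool_rot: [-0.621, -0.338, 0.622, -0.337]
ft_force: [-0.6, -1.4, 1.7]
grip_width: -0.0001
```

Call:
play_rows(plan=[[3,0,-1.5,0,0,0,1],[3,0,-1.5,0,0,0,1],[2,0,-1,0,0,0,1],[0,0,0,0,0,0,1]])

```text
clock: 18.73
eef_pos: [0.5537, -0.0337, 0.1747]
tool_rot: [0.621, 0.338, -0.621, 0.338]
ft_force: [-0.1, -0.8, 1.8]
grip_width: -0.0
```

Call:
play_rows(plan=[[3,0,0,0,0,0,1],[3,0,0,0,0,0,1],[0,0,0,0,0,0,1]])

```text
clock: 18.98
eef_pos: [0.5535, -0.0339, 0.1686]
tool_rot: [0.621, 0.338, -0.621, 0.338]
ft_force: [0.5, -0.5, 2.4]
grip_width: -0.0002
```

Call:
play_rows(plan=[[2,0,0,0,0,0,1],[2,0,0,0,0,0,1],[0,0,0,0,0,0,1]])

```text
clock: 19.23
eef_pos: [0.5534, -0.034, 0.1648]
tool_rot: [-0.621, -0.338, 0.621, -0.338]
ft_force: [1.3, -0.6, 3.1]
grip_width: 0.0001
```

Call:
play_rows(plan=[[2,0,0,0,0,0,1],[2,0,0,0,0,0,1],[0,0,0,0,0,0,1]])

```text
clock: 19.48
eef_pos: [0.5534, -0.034, 0.1608]
tool_rot: [-0.621, -0.338, 0.621, -0.338]
ft_force: [0.2, 0.2, 2.2]
grip_width: -0.0001
```

Call:
play_rows(plan=[[1,0,0,0,0,0,1],[1,0,0,0,0,0,1],[0,0,0,0,0,0,1]])

```text
clock: 19.73
eef_pos: [0.5534, -0.034, 0.159]
tool_rot: [-0.621, -0.338, 0.621, -0.338]
ft_force: [0.2, -0.1, 2.0]
grip_width: 0.0002
```

Force is still steady at about 2 to 3 N. I'm going down in small steps until the stop is felt.

Call:
play_rows(plan=[[1,0,0,0,0,0,1],[1,0,0,0,0,0,1],[0,0,0,0,0,0,1]])

```text
clock: 19.98
eef_pos: [0.5533, -0.0341, 0.157]
tool_rot: [-0.621, -0.338, 0.621, -0.338]
ft_force: [0.5, -0.7, 2.5]
grip_width: -0.0002
```

Call:
play_rows(plan=[[1,0,0,0,0,0,1],[1,0,0,0,0,0,1],[0,0,0,0,0,0,1]])

```text
clock: 20.23
eef_pos: [0.553, -0.0348, 0.1552]
tool_rot: [-0.621, -0.337, 0.622, -0.338]
ft_force: [-2.1, -2.2, 4.4]
grip_width: 0.0001
```

Call:
play_rows(plan=[[1,0,0,0,0,0,1],[0,0,0,0,0,0,1]])

```text
clock: 20.4
eef_pos: [0.5528, -0.0352, 0.1543]
tool_rot: [-0.621, -0.337, 0.622, -0.338]
ft_force: [-2.8, -3.7, 5.4]
grip_width: -0.0001
```

```bash
cat > arms.py <<'E'
from h import *
np.set_printoptions(precision=4,suppress=True)
def look(name,cams=("scene","side")):
    o=get_obs();print(o["clock"],o["eef_pos"],o["ft_force"])
    yv=np.array([.5438,.8392]); A=np.array([.5125,-.0975]); ims=[]
    for c in cams:
        p=camera(c);f=p["frame"].astype(int);W=pts(p)
        m=(np.hypot(W[...,0]-A[0],W[...,1]-A[1])<.1)&(f[...,0]>90)&(f[...,1]>65)&(f[...,2]<.55*f[...,1])&(W[...,2]>.125);y=W[m]
        yl=(y[:,:2]-A)@yv
        for s in (1,-1):
            q=np.c_[yl*s,y[:,2]][yl*s>.036]
            if len(q)>5: print(c,"arm",s,len(q),"far",q[np.argsort(-q[:,0])[:10]].mean(0),"slope deg",np.degrees(np.arctan(np.polyfit(q[:,0],q[:,1],1)[0])),"by mean",np.degrees(np.arctan2(q[:,1].mean()-.186,q[:,0].mean()-.0315)))
        print([np.round(x["centre"],3).tolist() for x in pinpoint("coupling_mouth",p)[:1]])
        d=W[(np.hypot(W[...,0]-A[0],W[...,1]-A[1])<.02)&(W[...,2]>.235)&(W[...,2]<.262)]
        if len(d)>20: print("plug top med",np.median(d,0))
        u,v=proj(p,[.513,-.098,.19]).astype(int)
        ims.append(cv2.resize(p["frame"][v-45:v+45,u-45:u+45,::-1],(400,400),interpolation=2))
    cv2.imwrite(f"pics/{name}.png",np.hstack(ims))
E
python3 -c "from arms import *;look('left')"
```

```text
20.4 [ 0.5528 -0.0352  0.1543] [-2.7628 -3.6732  5.3871]
scene arm 1 17 far [0.0718 0.1585] slope deg -15.865356054665817 by mean -36.59426087904686
scene arm -1 74 far [0.0725 0.2175] slope deg 36.98071489514831 by mean 38.49963459292783
[[0.513, -0.097, 0.164]]
plug top med [ 0.5196 -0.0969  0.2479]
side arm -1 58 far [0.0777 0.2181] slope deg 34.62171572948232 by mean 36.97526105308585
[[0.508, -0.1, 0.17]]
plug top med [ 0.5115 -0.103   0.2476]
```

View pics/left.png

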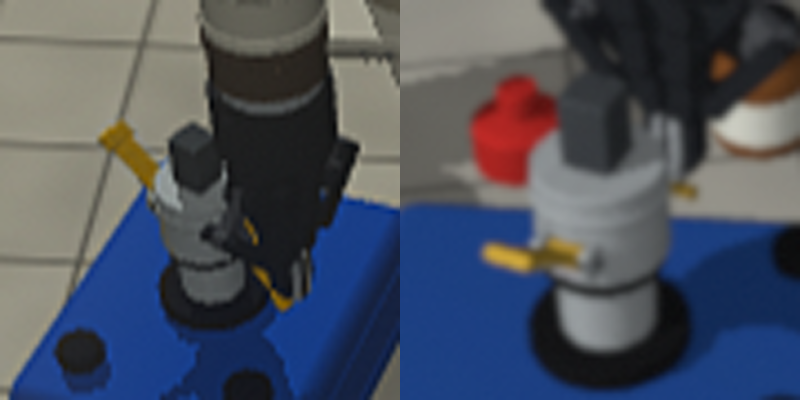

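The force rose with an inward part (about 7 N normal to the arm), and the left arm in the picture, at (270,285), is steeply down. That looks like the stop. I'll back off without pressing further, clear upward and check the angle.

Call:
play_rows(plan=[[-3,0,0,0,0,0,1],[-10,0,0,0,0,0,1],[-20,0,0,0,0,0,1],[-24,0,0,0,0,0,1],[-24,0,0,0,0,0,1],[-24,0,0,0,0,0,1],[-24,0,0,0,0,0,1],[0,0,0,0,0,0,1],[0,0,0,0,0,0,1]])

```text
clock: 21.35
eef_pos: [0.5544, -0.0338, 0.2851]
tool_rot: [0.622, 0.337, -0.62, 0.338]
ft_force: [0.0, 0.0, -0.4]
grip_width: -0.0001
```

```bash
python3 -c "from arms import *;look('left2',('scene','wrist','side'))"
```

```text
21.35 [ 0.5544 -0.0338  0.2851] [ 0.0008  0.0463 -0.3954]
scene arm 1 86 far [0.0726 0.1501] slope deg -41.321944660483986 by mean -42.36689745560891
scene arm -1 79 far [0.0744 0.2163] slope deg 35.0989026542431 by mean 36.35651388134545
[[0.513, -0.1, 0.166]]
plug top med [ 0.5187 -0.0966  0.248 ]
wrist arm 1 1155 far [0.0753 0.1706] slope deg -37.300490601247645 by mean -38.39361520553882
wrist arm -1 186 far [0.064  0.2095] slope deg 33.86511903430375 by mean 37.0158460262564
[]
plug top med [ 0.5089 -0.1     0.2498]
side arm -1 62 far [0.078  0.2175] slope deg 33.86379330391993 by mean 36.157024286836695
[[0.508, -0.098, 0.167]]
plug top med [ 0.5117 -0.1036  0.2477]
```

View pics/left2.png

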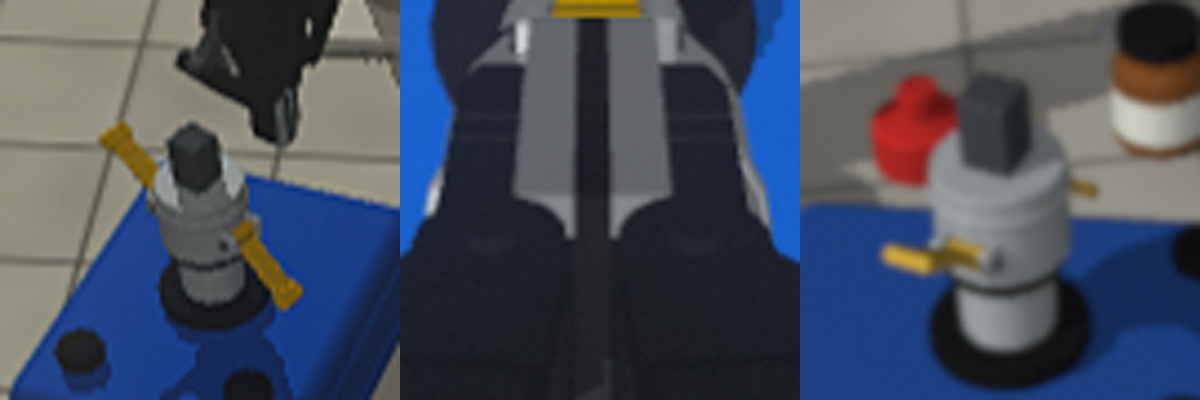

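The left arm is down, at about −42° on its top face. The contact height fits −46°, the closed stop. I'll press the plug top gently on the axis to make sure the coupling is level and home before touching the second arm.

Call:
play_rows(plan=[[0,0,25,0,0,0,1],[0,0,25,0,0,0,1],[0,0,25,0,0,0,1],[10,0,0,0,0,0,1],[10,0,0,0,0,0,1],[8,0,0,0,0,0,1],[3,0,0,0,0,0,1],[0,0,0,0,0,0,1]])

```text
clock: 22.32
eef_pos: [0.5121, -0.0963, 0.2505]
tool_rot: [-0.62, -0.339, 0.622, -0.337]
ft_force: [0.2, 0.1, 1.0]
grip_width: -0.0002
```

Call:
play_rows(plan=[[1,0,0,0,0,0,1],[1,0,0,0,0,0,1],[1,0,0,0,0,0,1],[0,0,0,0,0,0,1]])

```text
clock: 22.65
eef_pos: [0.513, -0.0968, 0.2496]
tool_rot: [0.621, 0.338, -0.621, 0.338]
ft_force: [0.1, 0.2, 0.8]
grip_width: 0.0001
```

Call:
play_rows(plan=[[1,0,0,0,0,0,1],[1,0,0,0,0,0,1],[0,0,0,0,0,0,1]])

```text
clock: 22.9
eef_pos: [0.5131, -0.0969, 0.2495]
tool_rot: [0.622, 0.337, -0.62, 0.338]
ft_force: [-2.3, 1.2, 9.3]
grip_width: -0.0001
```

Call:
play_rows(plan=[[0.5,0,0,0,0,0,1],[0,0,0,0,0,0,1],[0,0,0,0,0,0,1]])

```text
clock: 23.15
eef_pos: [0.5131, -0.0969, 0.2495]
tool_rot: [0.622, 0.337, -0.62, 0.338]
ft_force: [-2.7, 1.4, 11.2]
grip_width: 0.0004
```

It is solid at 0.2495, so the mouth is at 0.1655, still home. Next is the right arm.

Call:
play_rows(plan=[[-16,0,0,0,0,0,1],[-20,0,0,0,0,0,1],[0,0,22,0,0,0,1],[0,0,22,0,0,0,1],[0,0,20,0,0,0,1],[15,0,0,0,0,0,1],[15,0,0,0,0,0,1],[12,0,0,0,0,0,1],[4,0,0,0,0,0,1],[0,0,0,0,0,0,1]])

```text
clock: 23.98
eef_pos: [0.4771, -0.1506, 0.2357]
tool_rot: [-0.621, -0.338, 0.622, -0.337]
ft_force: [0.0, -0.0, 0.1]
grip_width: 0.0001
```

Call:
play_rows(plan=[[3,0,0,0,0,0,1],[3,0,0,0,0,0,1],[3,0,0,0,0,0,1],[3,0,0,0,0,0,1],[0,0,0,0,0,0,1]])

```text
clock: 24.4
eef_pos: [0.4777, -0.1506, 0.2243]
tool_rot: [-0.621, -0.338, 0.621, -0.338]
ft_force: [-0.8, -0.9, -0.7]
grip_width: 0.0
```

Call:
play_rows(plan=[[3,0,0,0,0,0,1],[3,0,0,0,0,0,1],[3,0,0,0,0,0,1],[0,0,0,0,0,0,1]])

```text
clock: 24.73
eef_pos: [0.4779, -0.1508, 0.2154]
tool_rot: [0.621, 0.338, -0.621, 0.338]
ft_force: [0.2, 0.2, 1.1]
grip_width: -0.0001
```

Call:
play_rows(plan=[[3,0,0.5,0,0,0,1],[3,0,0.5,0,0,0,1],[3,0,0.5,0,0,0,1],[0,0,0,0,0,0,1]])

```text
clock: 25.07
eef_pos: [0.4769, -0.1523, 0.2063]
tool_rot: [-0.621, -0.338, 0.621, -0.338]
ft_force: [0.5, -0.3, 1.4]
grip_width: -0.0003
```

Call:
play_rows(plan=[[3,0,0,0,0,0,1],[3,0,0,0,0,0,1],[3,0,0,0,0,0,1],[3,0,0,0,0,0,1],[0,0,0,0,0,0,1]])

```text
clock: 25.48
eef_pos: [0.4768, -0.1519, 0.1938]
tool_rot: [-0.621, -0.338, 0.621, -0.337]
ft_force: [0.9, 0.1, 0.2]
grip_width: -0.0002
```

Call:
play_rows(plan=[[3,0,1.5,0,0,0,1],[3,0,1.5,0,0,0,1],[3,0,1.5,0,0,0,1],[0,0,0,0,0,0,1]])

```text
clock: 25.82
eef_pos: [0.4751, -0.1547, 0.185]
tool_rot: [0.622, 0.339, -0.62, 0.337]
ft_force: [3.2, 4.3, 0.7]
grip_width: 0.0002
```

Call:
play_rows(plan=[[3,0,1.5,0,0,0,1],[3,0,1.5,0,0,0,1],[3,0,0,0,0,0,1],[0,0,0,0,0,0,1]])

```text
clock: 26.15
eef_pos: [0.4727, -0.1586, 0.1762]
tool_rot: [-0.621, -0.337, 0.622, -0.338]
ft_force: [1.0, -0.2, 2.7]
grip_width: 0.0001
```

Call:
play_rows(plan=[[3,0,0,0,0,0,1],[3,0,0,0,0,0,1],[3,0,0,0,0,0,1],[0,0,0,0,0,0,1]])

```text
clock: 26.48
eef_pos: [0.4725, -0.1586, 0.167]
tool_rot: [-0.621, -0.338, 0.622, -0.338]
ft_force: [1.4, -0.2, 2.7]
grip_width: 0.0001
```

Call:
play_rows(plan=[[2,0,0,0,0,0,1],[2,0,0,0,0,0,1],[2,0,0,0,0,0,1],[0,0,0,0,0,0,1]])

```text
clock: 26.82
eef_pos: [0.4726, -0.1584, 0.1612]
tool_rot: [-0.621, -0.338, 0.622, -0.338]
ft_force: [0.4, -0.0, 2.8]
grip_width: 0.0
```

Call:
play_rows(plan=[[1,0,0,0,0,0,1],[1,0,0,0,0,0,1],[1,0,0,0,0,0,1],[0,0,0,0,0,0,1]])

```text
clock: 27.15
eef_pos: [0.4728, -0.1583, 0.1585]
tool_rot: [-0.621, -0.338, 0.621, -0.338]
ft_force: [1.1, 0.1, 2.5]
grip_width: -0.0003
```

Call:
play_rows(plan=[[1,0,0,0,0,0,1],[1,0,0,0,0,0,1],[0,0,0,0,0,0,1]])

```text
clock: 27.4
eef_pos: [0.4728, -0.1583, 0.1565]
tool_rot: [-0.621, -0.338, 0.621, -0.338]
ft_force: [0.5, -0.8, 2.7]
grip_width: -0.0
```

Call:
play_rows(plan=[[1,0,0,0,0,0,1],[0,0,0,0,0,0,1]])

```text
clock: 27.57
eef_pos: [0.4729, -0.1583, 0.1555]
tool_rot: [-0.621, -0.338, 0.621, -0.338]
ft_force: [0.3, -0.3, 2.8]
grip_width: -0.0002
```

Call:
play_rows(plan=[[1,0,0,0,0,0,1],[0,0,0,0,0,0,1]])

```text
clock: 27.73
eef_pos: [0.4729, -0.1583, 0.1545]
tool_rot: [-0.621, -0.338, 0.621, -0.338]
ft_force: [-0.2, -0.8, 2.7]
grip_width: -0.0
```

Call:
play_rows(plan=[[1,0,0,0,0,0,1],[0,0,0,0,0,0,1]])

```text
clock: 27.9
eef_pos: [0.4729, -0.1583, 0.1536]
tool_rot: [-0.621, -0.338, 0.621, -0.338]
ft_force: [-0.1, -0.4, 2.9]
grip_width: -0.0004
```

Call:
play_rows(plan=[[1,0,0,0,0,0,1],[0,0,0,0,0,0,1]])

```text
clock: 28.07
eef_pos: [0.473, -0.1582, 0.1526]
tool_rot: [0.621, 0.338, -0.621, 0.338]
ft_force: [-0.1, 0.3, 2.8]
grip_width: -0.0004
```

Call:
play_rows(plan=[[1,0,0,0,0,0,1],[0,0,0,0,0,0,1]])

```text
clock: 28.23
eef_pos: [0.4734, -0.1579, 0.1519]
tool_rot: [0.622, 0.338, -0.621, 0.338]
ft_force: [0.5, 0.9, 5.4]
grip_width: 0.0004
```

Call:
play_rows(plan=[[1,0,0,0,0,0,1],[0,0,0,0,0,0,1]])

```text
clock: 28.4
eef_pos: [0.4736, -0.1576, 0.1511]
tool_rot: [0.622, 0.338, -0.62, 0.338]
ft_force: [0.8, 2.3, 5.6]
grip_width: -0.0001
```

```bash
python3 -c "from arms import *;look('right')"
```

```text
28.4 [ 0.4736 -0.1576  0.1511] [0.8295 2.2719 5.557 ]
scene arm 1 84 far [0.0732 0.1537] slope deg -40.01459104955576 by mean -37.41483777535446
scene arm -1 6 far [0.0606 0.1518] slope deg -42.78249433722678 by mean -49.69178951863894
[[0.514, -0.1, 0.165]]
plug top med [ 0.5165 -0.0989  0.2484]
side arm -1 22 far [0.0688 0.1479] slope deg -50.20205002899682 by mean -43.54537013280775
[[0.509, -0.098, 0.167]]
plug top med [ 0.5166 -0.1063  0.2473]
```

View pics/right.png

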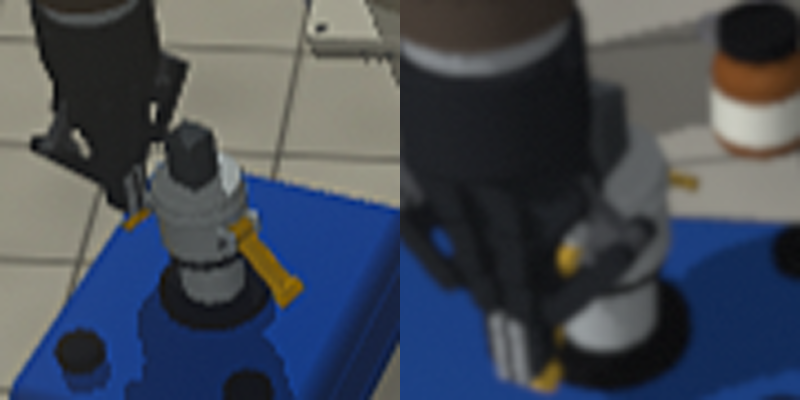

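The right arm is at its stop, with the same force rise. The coupling leans slightly toward it under load (the left arm's end rose about 3.5 mm). I'm retreating and then checking and levelling with a gentle press on the plug.

Call:
play_rows(plan=[[-3,0,0,0,0,0,1],[-10,0,0,0,0,0,1],[-20,0,0,0,0,0,1],[-24,0,0,0,0,0,1],[-24,0,0,0,0,0,1],[-24,0,0,0,0,0,1],[-24,0,0,0,0,0,1],[-6,0,0,0,0,0,1],[0,0,0,0,0,0,1]])

```text
clock: 29.35
eef_pos: [0.4738, -0.1588, 0.2878]
tool_rot: [0.622, 0.337, -0.62, 0.339]
ft_force: [-0.5, 0.3, -0.5]
grip_width: -0.0002
```

```bash
python3 -c "
from arms import *;look('both')
o=get_obs();M=R.from_quat(o['tool_rot']).as_matrix();print(M.T@(np.array([.513,-.0968,.25])-o['eef_pos'])*1000)"
```

```text
29.35 [ 0.4738 -0.1588  0.2878] [-0.501   0.3499 -0.546 ]
scene arm 1 87 far [0.072  0.1512] slope deg -39.83317688712733 by mean -42.603764363349235
scene arm -1 11 far [0.0621 0.1545] slope deg -46.50049653155494 by mean -45.72670671300629
[[0.512, -0.099, 0.165]]
plug top med [ 0.5173 -0.0987  0.2473]
side arm -1 222 far [0.072  0.1467] slope deg -46.90623157368723 by mean -43.025134212796104
[[0.508, -0.098, 0.167]]
plug top med [ 0.5106 -0.1051  0.2479]
[ 33.799    1.2328 -73.7165]
```

View pics/both.png

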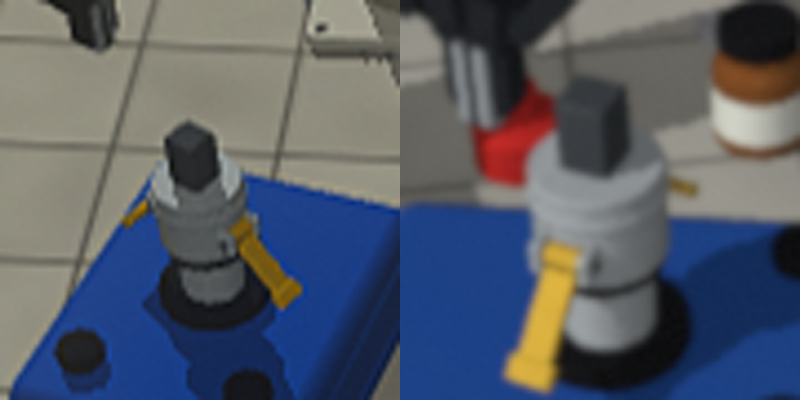

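Both arms are down: the left is at (268,265) in the scene view and the right at (545,315) in the side view. I'm giving the plug top one gentle press to seat it level, then leaving.

Call:
play_rows(plan=[[0,1.2,-24,0,0,0,1],[0,0,-25,0,0,0,1],[0,0,-25,0,0,0,1],[10,0,0,0,0,0,1],[10,0,0,0,0,0,1],[10,0,0,0,0,0,1],[4,0,0,0,0,0,1],[0,0,0,0,0,0,1]])

```text
clock: 30.22
eef_pos: [0.5131, -0.0971, 0.2504]
tool_rot: [-0.621, -0.338, 0.622, -0.337]
ft_force: [-0.3, -0.1, -0.5]
grip_width: 0.0002
```

Call:
play_rows(plan=[[1,0,0,0,0,0,1],[1,0,0,0,0,0,1],[0,0,0,0,0,0,1]])

```text
clock: 30.47
eef_pos: [0.5139, -0.0973, 0.2497]
tool_rot: [-0.621, -0.337, 0.621, -0.337]
ft_force: [0.5, -0.1, -0.9]
grip_width: 0.0001
```

Call:
play_rows(plan=[[1,0,0,0,0,0,1],[1,0,0,0,0,0,1],[0,0,0,0,0,0,1]])

```text
clock: 30.72
eef_pos: [0.5143, -0.0972, 0.2495]
tool_rot: [0.622, 0.337, -0.621, 0.338]
ft_force: [-3.2, -0.2, 9.1]
grip_width: -0.0
```

Call:
play_rows(plan=[[1,0,0,0,0,0,1],[0,0,0,0,0,0,1]])

```text
clock: 30.88
eef_pos: [0.5144, -0.0972, 0.2495]
tool_rot: [0.622, 0.337, -0.62, 0.338]
ft_force: [-2.9, 1.0, 13.0]
grip_width: 0.0002
```

Solid at 0.2495 again, the same height as before. I'm lifting clear, doing a last numeric check, then handing in.

Call:
play_rows(plan=[[-5,0,0,0,0,0,1],[-15,0,0,0,0,0,1],[-24,0,0,0,0,0,1],[-24,0,0,0,0,0,1],[-24,0,0,0,0,0,1],[-10,0,0,0,0,0,1],[0,0,0,0,0,0,1],[0,0,0,0,0,0,1],[0,0,0,0,0,0,1]])

```text
clock: 31.63
eef_pos: [0.5138, -0.0968, 0.3473]
tool_rot: [-0.621, -0.338, 0.622, -0.337]
ft_force: [-0.7, -0.1, 0.2]
grip_width: 0.0003
```

```bash
python3 -c "
from arms import *;look('final',('scene','side','wrist'))
p=camera('wrist');W=pts(p);s=W[(np.hypot(W[...,0]-.513,W[...,1]+.097)<.009)&(W[...,2]>.24)&(W[...,2]<.256)]
c=s.mean(0);n=np.linalg.svd(s-c)[2][2];print('plug top',len(s),c,'tilt',np.arccos(abs(n[2])))"
```

```text
31.6333 [ 0.5138 -0.0968  0.3473] [-0.651  -0.1118  0.2373]
scene arm 1 86 far [0.0708 0.1504] slope deg -41.99955690810179 by mean -45.341766985202895
scene arm -1 11 far [0.0626 0.1553] slope deg -46.497633654680904 by mean -44.592249300563005
[[0.512, -0.098, 0.164]]
plug top med [ 0.5176 -0.0972  0.2476]
side arm 1 6 far [0.0626 0.154 ] slope deg -39.89684635609689 by mean -45.81393747421746
side arm -1 223 far [0.0728 0.1478] slope deg -46.611373851770146 by mean -41.89677908130295
[[0.512, -0.098, 0.163]]
plug top med [ 0.5108 -0.1047  0.2478]
wrist arm 1 701 far [0.0726 0.1492] slope deg -42.14806894095222 by mean -42.58869324263866
wrist arm -1 221 far [0.0723 0.1482] slope deg -44.42277196012509 by mean -42.634180071191906
[]
plug top med [ 0.5119 -0.0962  0.2496]
plug top 408 [ 0.513  -0.0969  0.2498] tilt 0.008672837885594024
```

```bash
python3 -c "
from workcell import *;print(job_done())"
```

```text
the job is handed in; nothing more can be done
None
```

The coupling is fully home on the adaptor, both yellow arms are down, and the arm is clear. I handed the job in at about 32 s; it gives no verdict.

- **Pushing on:** I gripped the coupling by its plug and pushed it down against about 9 N from the seal. It bottomed with the TCP fixed at z = 0.2186 m while the force kept rising. The push peaked at about 25 N over the coupling's weight, including the seal, against the 45 N limit.
- **Arms:** I swung the left arm down, then the right, with about 2–3 N from the shut fingers. I stopped each at the force rise at its stop (about 7 N left, 6 N right). After each arm I pressed the plug top gently, to 11 and 13 N, to seat the coupling level.
- **Last checks:**
  - The plug top is at z = 0.2498 m with a tilt of about 0.009 rad, so the mouth is at about 0.166 m. That is 40 mm below the adaptor top, which I measured at 0.206 m.
  - Both arms measured 40 to 47 degrees below level; the stop is at 46 and the limit about 36.
  - Finger force was near zero, with the tool about 100 mm above the coupling.
- **Disagreements:**
  - The scene and side cameras put the plug top up to about 8 mm apart sideways; I trusted the wrist camera and the robot's own contact position.
  - The right arm's stop came about 3 mm lower than the left's, because the coupling leaned slightly under load. It measured level after the last press.
- **Not checked:** I did not re-measure the other things on the bench at the end; no move went close to them.

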